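# Start the plastics extruder with its fume extraction running

### The job

Start up the extruder with your closed fingertips: first switch the fume extractor on by pressing the far end of the rocker on its top fully in, then switch the control console on by pressing the far end of its large main rocker fully in, and then press the round start button all the way in, hold it for about half a second and let it come out again. Only press: do not pick up or shift the console or the extractor, do not press the stop mushroom or switch the small lamp rocker, and leave everything else on the bench where it is.

Things in the scene. Friction and masses are not known exactly. Their poses are not given: they have to be found in the camera images.
- console: the control console: loose blue desk box, 3 kg, on rubber feet, 250 mm wide (y), 180 deep (x), 64 mm high at the near edge, 96 at the far. Origin under its centre; x points away from the operator, y to the left. Panel slopes 10 degrees, rising towards +x: near row large main rocker (left), small lamp rocker (middle); far left two square displays 5 mm proud; right column start (far), stop (near)
- main_centre (a point): panel surface under the middle of the large main rocker (48 mm along x, 34 wide, black; bezel 60 x 46, 3 mm high). Axes, fixed to the panel: x up the slope to the on end, y along the hinge, z square out of the panel. On end: far end, 24 mm along +x, marked by a small white bar; off, it stands 15 mm above the panel; on, the whole far half lies level, 6.5 mm above the panel
- main_switch (a joint): angle of the main rocker, rad: 0 = off (near end in), 0.36 = on (far end fully in, against its stop). Stiff: about 3 N near the end moves it, and it stays where it is left, even half way
- extractor: portable fume extractor: loose grey box, 4 kg, on rubber feet, 200 mm wide (y), 170 deep (x), level top 150 mm high; slatted intake on its near side, round fan guard on its far side, black carrying handle across its top (80 mm further along x than the rocker, 44 mm high). Origin under its centre; axes as the console's
- extractor_switch_centre (a point): top surface (150 mm high) of the extractor under the middle of its only rocker (44 mm along x, 30 wide, black; bezel 56 x 42, 3 mm high), near the left front corner. Axes as the extractor's: x to the on end, z up. On end: far end, 22 mm along +x, with a small white bar; off, it stands 14 mm above the top; on, the far half lies level, 6.5 mm above the top
- extractor_switch (a joint): angle of the extractor's rocker, rad: 0 = off, 0.36 = on (far end fully in, against its stop). As stiff as the main one; stays where it is left
- start_centre (a point): point on the panel surface under the centre of the round black start button, axes as main_centre. The button is a plain flat-topped cylinder 27 mm across in a steel collar 35 mm across and 4 mm high; its top stands 16 mm above the panel when out, 10 mm when fully in
- start_button (a joint): how far the start button is pressed, m: 0 = out, 0.006 = fully in, straight into the panel. Its spring needs 1.5 N to start and 5 N to bottom, and returns it
- stop_centre (a point): point on the panel surface under the stop button, a black mushroom 40 mm across whose top stands 26 mm above the panel, 80 mm down the slope from the start button. Axes as main_centre
- stop_button (a joint): how far the stop button is pressed, m: 0 = out, 0.005 = fully in. Not to be pressed
- lamp_centre (a point): point on the panel under the centre of the small lamp rocker (32 x 22 mm), 68 mm to the right of the main rocker. Axes as main_centre. Not to be switched
- lamp_switch (a joint): angle of the small lamp rocker, rad: 0 = off, 0.36 = on. Stays off
- jar: closed white jar, 48 mm across, 85 mm tall, standing between the two machines; origin under its centre
- nozzle: brass extrusion nozzle, 32 mm across, 30 mm tall, standing on top of the fume extractor about 105 mm to the right of its rocker; origin under its centre
- screwdriver: black-handled screwdriver, 200 mm long, lying near the robot; origin under its middle
- wrench: spanner, 180 mm long, lying beyond the machines; origin under its middle
- brick: dark moulded plastic building brick, 100 x 50 x 33 mm, with two studs; origin under its centre
- mug: white mug, 76 mm across, 92 mm tall; origin under its centre
- heater_band: spare steel heater band: a plain ring lying flat beyond the machines, 72 mm across, 60 mm bore, 30 mm high; origin under its centre
Mind the look-alikes: they are no part of the job. What is shaped like the heater_band but yellow is not meant.

How it is judged:
By the outcome, as a careful person would: the job done as asked, in the order asked, and still so for the second after the job is handed in, with the robot touching nothing.
It also fails if it takes over 58 s, if anything falls off the work surface, if the arm or the gripper's body presses on something with over 40 N, if the wrist force passes 120 N, or if a joint passes its speed limit or range.

### The arm

A 6-joint arm with a two-finger parallel gripper is mounted at the origin on the work surface. World frame = base frame: x ahead of the robot, y to its left, z up, the work surface at z = 0. Lengths are in m, angles in rad, forces in N, time in s.
With the tool pointing down it reaches from about 0.375 to 0.9 m from the base axis. Payload 3.1 kg.
Tool frame: the origin (TCP) lies at the very end of the fingers, on their centre line; the grasp point (between the pads) lies 19 mm behind it; y points along the fingers, z is the direction in which the jaws open and shut, and the axes are right-handed (so a half turn about y gives the same grasp; the last joint's range is limited). The gripper opens to 87 mm and grips with 3 to 60 N. Pads are 19 mm wide; open, the fingers measure 117 mm over their backs; the gripper's body (75 mm by 190 mm) begins 51 mm behind the grasp point.
Start: joints at [-1.317, 0.527, 1.433, -0, 1.181, -0.178], TCP at [0.262, -0.567, 0.223] pointing down, gripper open.
Joint ranges: [-3.08, 3.08], [-0.75, 2.2], [0.22, 2.44], [-1.43, 4.57], [0, 2.65], [-2.85, 2.85]. Speed limits (rad/s): [2.79, 2.79, 3.14, 3.14, 3.14, 3.14].

### API

Orientations are given as a rotation vector (axis times angle).
In Python, from workcell import * gives the robot as it stands. The module is installed in compiled form; this text tells all that it offers.
- The arm moves only by the shell command python3 -m creep 'ROWS' [FORCE]. ROWS is JSON, a list of rows, each a list of 3 entries, a list of its own where there are three numbers: the closure, from 0 (fully open) to 1 (shut), then the shift along the world's x, y, z in cm, then the turn, a rotation vector about the world's x, y, z in degrees. In form: [[grip, [x, y, z], [rx, ry, rz]], ...]. A call has 1 to 8 rows; each row is the pose to reach, as a shift and turn from the pose commanded when the call began; what a row does not reach only later rows make up. A row lasts 1/12 s, in which the tool goes at most 41.7 mm and 7.16 degrees, less where a joint would pass 70% of its speed; a pose out of reach is approached as far as the arm can. A call with a gripper value outside its range is refused whole. The fingers move at their own pace and stop on an object; FORCE is the grip in N (left out, the last holds). Time passes only in rows, so rows that repeat a pose let the fingers close. It gives the time, the measured TCP pose, the force and the opening at its end, in the units of the state.
- sense(): the state, without advancing time (a new reading comes with each control period).
- get_image(name): name is "side" or "top" or "wrist"; returns (picture, depth): 384x512x3 uint8, blue, green, red; 384x512 float32, m along the optical axis (not along the pixel's ray), 0 where there is no reading.
- camera_model(name): a dict with "camera_matrix" (3x3 intrinsics, pixels), "rvec" (rotation vector, rad) and "tvec" (3), from world to camera coordinates, as OpenCV has them. Camera axes: x right, y down, z forward; pixel columns grow to the right and rows downward; lengths in m; the calibration is good to about 2 mm. A picture is of the moment at which its call begins: read the wrist's pose just before it. camera_model takes no time and is no camera call; for the wrist camera it gives the pose at the moment of the call.
- close_job(): hands the job in, once; it reports no verdict.
The state is a dict: "time_s": time; "q": joint angles; "joint_velocities": joint speeds; "joint_torque": joint torques, N m; "ee_pos": TCP position; "orientation": TCP orientation; "force": force on the tool from outside, world axes, zero at the start; "ft_torque": the same for the moment, N m; "width": finger opening in m.
Only numpy, scipy, OpenCV 4.12 (cv2) and the standard library are available. Lean on these libraries where they do the work, as an engineer would, in place of code of your own. Each camera call takes 0.05 s, during which the arm holds its last target. There are 200 camera calls.

## Working session

There is one attempt and no reset: what is moved stays moved. The work goes in short steps, Python scripts to look and compute and a shell command to move; the robot and the scene stay as the last step left them, time stands still between calls to the robot, and variables do not carry over. Pictures are saved under pics/ and viewed, about 8 in all and at most 12, crops included, and the job is handed in when it is done.

```bash
mkdir -p pics; cat > h.py <<'E'
from workcell import *
import numpy as np, cv2
def shot(n):
    m=camera_model(n); im,d=get_image(n); np.savez(f'{n}.npz',im=im,d=d,K=m['camera_matrix'],r=m['rvec'],t=m['tvec']); return im
def load(n):
    z=np.load(f'{n}.npz'); return z['im'],z['d'],z['K'],cv2.Rodrigues(z['r'])[0],z['t'].reshape(3)
def cloud(n):
    im,d,K,R,t=load(n); v,u=np.mgrid[:d.shape[0],:d.shape[1]]
    c=np.stack([(u-K[0,2])/K[0,0]*d,(v-K[1,2])/K[1,1]*d,d],-1); P=(c-t)@R; P[d==0]=np.nan; return P
def ray(n,u,v,h):
    im,d,K,R,t=load(n); o=-R.T@t; r=R.T@np.linalg.inv(K)@np.array([u,v,1.]); return o+r*(h-o[2])/r[2]
E
python3 - <<'E'
from h import *
for n in('top','side'):
    cv2.imwrite(f'pics/{n}0.png',cv2.resize(shot(n),(800,600),interpolation=cv2.INTER_CUBIC))
    im,d,K,R,t=load(n); print(n,-R.T@t,R.T[:,2],K[0,0])
s=sense();print(s['time_s'],s['ee_pos'],s['orientation'],s['force'],s['width'])
E
```

```text
top [ 0.26061826 -0.01543817  1.49421024] [ 0.21409186  0.00995936 -0.97676276] 486.3781065538821
side [ 0.50517421 -1.0445534   1.30050521] [ 0.02837391  0.64933491 -0.75997309] 456.43593759582393
0.1 [ 0.26198258 -0.56671285  0.22165909] [-0.43576613  1.98415517 -1.98012889] [-0.74759075 -0.58229225  0.82153341] 0.08711150498939568
```

View pics/top0.png

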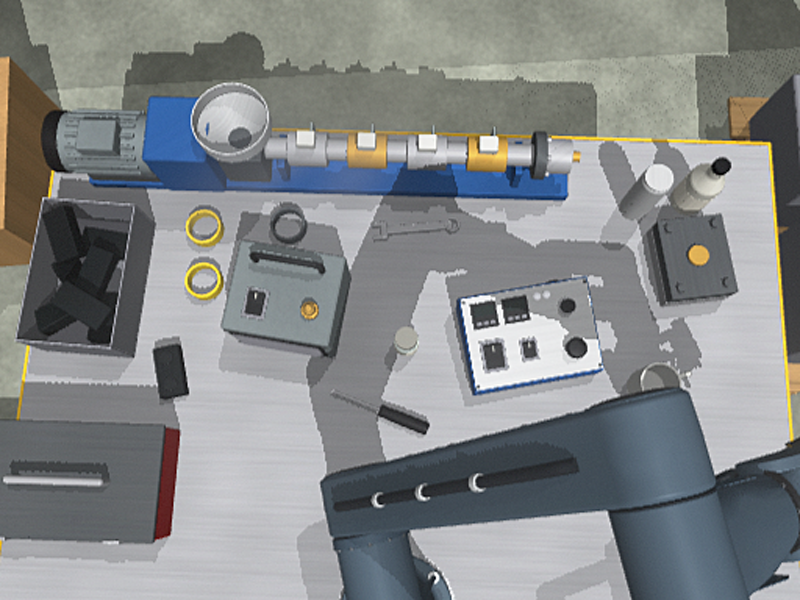

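View pics/side0.png

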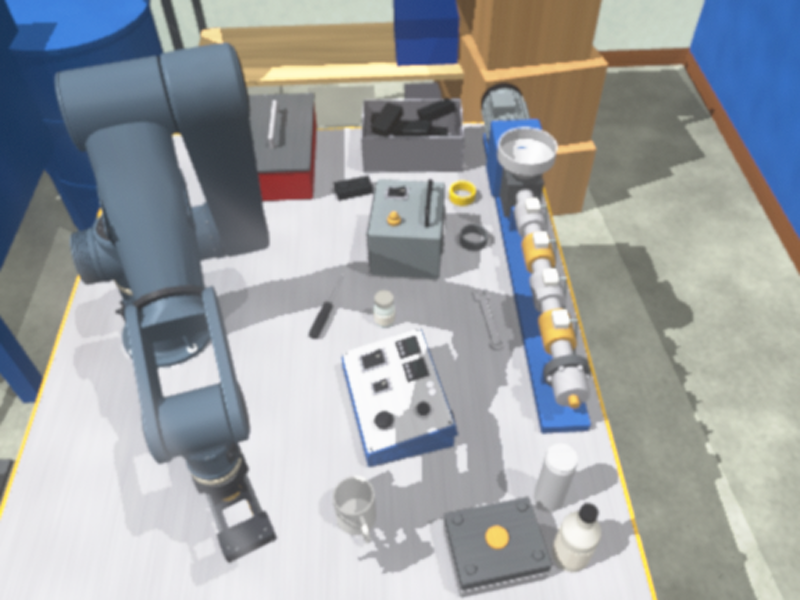

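The console is at about (530,335) and the extractor at (287,298) in the top view. The main rocker is near (494,354), the lamp rocker (529,348), start (568,305), stop (577,347) and the extractor rocker (256,303). Next I'll measure them.

```bash
python3 - <<'E'
from h import *
im,d,K,R,t=load('top'); P=cloud('top'); s=0.64
o=-R.T@t
def rayp(u,v,n,p0):
    r=R.T@np.linalg.inv(K)@np.array([u,v,1.]); return o+r*(n@(p0-o))/(n@r)
def blobs(region,n,p0,lo,hi,thr):
    m=np.zeros(im.shape[:2],np.uint8); cv2.fillPoly(m,[np.int32(np.array(region)*s)],255)
    g=cv2.cvtColor(im,cv2.COLOR_BGR2GRAY); b=((g<thr)&(m>0)).astype(np.uint8)
    for c in cv2.findContours(b,cv2.RETR_EXTERNAL,cv2.CHAIN_APPROX_NONE)[0]:
        if cv2.contourArea(c)<lo: continue
        (u,v),wh,a=cv2.minAreaRect(c); print(np.round(np.array([u,v])/s),np.round(rayp(u,v,n,p0),4),'mm',np.round(np.array(wh)*2.6),round(a))
def plane(region):
    m=np.zeros(im.shape[:2],np.uint8); cv2.fillPoly(m,[np.int32(np.array(region)*s)],255)
    q=P[m>0]; q=q[~np.isnan(q[:,0])]
    for _ in range(5):
        c=q.mean(0); n=np.linalg.svd(q-c)[2][2]; n*=np.sign(n[2]); e=abs((q-c)@n); q=q[e<max(.004,2*np.median(e))] if _<4 else q
    return n,c
reg=[(462,300),(582,282),(598,366),(476,388)]
n,c=plane(reg); print('console n',n,c,'slope',np.degrees(np.arccos(n[2])),'yaw',np.degrees(np.arctan2(-n[1],-n[0])))
blobs(reg,n,c,15,0,90)
# white panel outline
hsv=cv2.cvtColor(im,cv2.COLOR_BGR2HSV)
dev=np.abs((P-c)@n); m=(np.nan_to_num(dev,nan=1)<.008)&(np.linalg.norm(P-c,axis=-1)<.18)
cs=max(cv2.findContours(m.astype(np.uint8),0,2)[0],key=cv2.contourArea)
print('outline',[np.round(rayp(u,v,n,c),3) for u,v in cv2.boxPoints(cv2.minAreaRect(cs))])
z=np.array([0,0,1.]); p=np.array([0,0,.15])
m=(np.abs(P[...,2]-.15)<.01)&(np.abs(P[...,1]-.3)<.3)
cs=max(cv2.findContours(m.astype(np.uint8),0,2)[0],key=cv2.contourArea)
print('ex med z',np.nanmedian(P[m][:,2]),'outline',[np.round(rayp(u,v,z,p),3) for u,v in cv2.boxPoints(cv2.minAreaRect(cs))])
reg=[(240,262),(275,275),(270,325),(235,318)]
blobs(reg,z,p,15,0,70)
a=cv2.resize(im[150:255,140:385],None,fx=3.2,fy=3.2,interpolation=cv2.INTER_CUBIC); cv2.imwrite('pics/crop.png',a)
E
```

```text
console n [-0.17731207 -0.04447413  0.98314927] [ 0.51156208 -0.23068114  0.08111137] slope 10.533162182101295 yaw 14.08067286096674
[493. 355.] [ 0.4704 -0.1662  0.0766] mm [41. 31.] 81
[528. 348.] [ 0.4847 -0.2315  0.0762] mm [26. 21.] 90
[576. 347.] [ 0.491  -0.3218  0.0733] mm [31. 31.] 45
[484. 315.] [ 0.5443 -0.146   0.0908] mm [41. 41.] 80
[566. 305.] [ 0.5686 -0.3022  0.0882] mm [21. 23.] 90
[515. 309.] [ 0.557  -0.2051  0.0905] mm [41. 41.] 81
outline [array([ 0.574, -0.095,  0.099]), array([ 0.627, -0.339,  0.097]), array([ 0.452, -0.375,  0.064]), array([ 0.4  , -0.132,  0.066])]
ex med z 0.15029380984651683 outline [array([0.491, 0.334, 0.15 ]), array([0.669, 0.315, 0.15 ]), array([0.635, 0.113, 0.15 ]), array([0.459, 0.137, 0.15 ])]
[254. 302.] [0.5426 0.2746 0.15  ] mm [27. 38.] 11
```

View pics/crop.png

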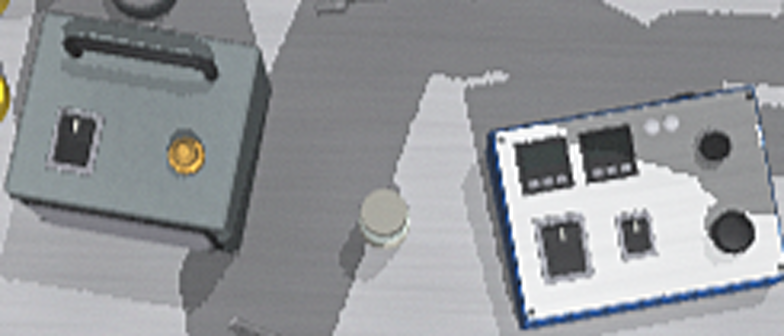

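The crop confirms each rocker's white bar is at its far end. Start is the smaller far-right round button, and stop is the larger near-right one. The console yaw is about +12.2° and the extractor's about −9°. I'll get the tool axes, lift, close the fingers and start moving.

```bash
python3 - <<'E'
from h import *
s=sense(); print(cv2.Rodrigues(np.array(s['orientation']))[0].round(3))
E
python3 -m creep '[[1,[0,0,4],[0,0,7]],[1,[0,0,7],[0,0,14]],[1,[3,3,8],[0,0,16]],[1,[5,7,8],[0,0,16]],[1,[7,11,8],[0,0,16]],[1,[9,15,8],[0,0,16]],[1,[11,19,8],[0,0,16]],[1,[12,23,8],[0,0,16]]]' 20
```

```text
[[-0.908 -0.     0.419]
 [-0.419  0.002 -0.908]
 [-0.    -1.    -0.002]]
time_s: 0.77
ee_pos: [0.3792, -0.3484, 0.3022]
orientation: [-0.671, 1.808, -1.808]
force: [1.0, 1.4, -0.3]
width: 0.0416
```

```bash
python3 -m creep '[[1,[1,4,0],[0,0,-7]],[1,[2,8,0],[0,0,-14]],[1,[3,12,0],[0,0,-21]],[1,[4,16,0],[0,0,-28]],[1,[5,20,0],[0,0,-35]],[1,[6,24,0],[0,0,-42]],[1,[7,28,0],[0,0,-49]],[1,[8,32,0],[0,0,-50]]]'
python3 -m creep '[[1,[1,4,0],[0,0,0]],[1,[2,8,0],[0,0,0]],[1,[3,12,0],[0,0,0]],[1,[4,16,0],[0,0,0]],[1,[5,20,0],[0,0,0]],[1,[6,24,-1],[0,0,0]],[1,[6,27,-2],[0,0,0]],[1,[6,28,-3],[0,0,0]]]'
python3 -m creep '[[1,[0,0,0],[0,0,0]],[1,[0,0,0],[0,0,0]]]'
python3 - <<'E'
from h import *
s=sense(); print(s['ee_pos'],cv2.Rodrigues(np.array(s['orientation']))[0].round(3),s['q'],s['force'],s['width'])
cv2.imwrite('pics/w1.png',cv2.resize(shot('wrist'),(800,600),interpolation=cv2.INTER_CUBIC))
E
```

```text
time_s: 1.43
ee_pos: [0.4518, -0.055, 0.3024]
orientation: [-0.178, -2.134, 2.135]
force: [0.4, -0.4, 0.5]
width: 0.0007
time_s: 2.1
ee_pos: [0.5116, 0.2281, 0.2717]
orientation: [-0.167, -2.142, 2.138]
force: [-0.6, -0.4, 0.5]
width: 0.0005
time_s: 2.27
ee_pos: [0.5109, 0.2234, 0.2715]
orientation: [-0.167, -2.136, 2.139]
force: [-0.2, -0.1, 0.8]
width: 0.0006
[0.51085611 0.22336971 0.27152361] [[-0.987 -0.003 -0.158]
 [ 0.158 -0.002 -0.987]
 [ 0.003 -1.     0.002]] [ 2.12312986e-01  3.82506553e-01  1.54202599e+00 -1.02544771e-03
  1.22013148e+00  1.94233465e+00] [-0.21377036 -0.1213605   0.83522872] 0.000565834873178489
```

View pics/w1.png

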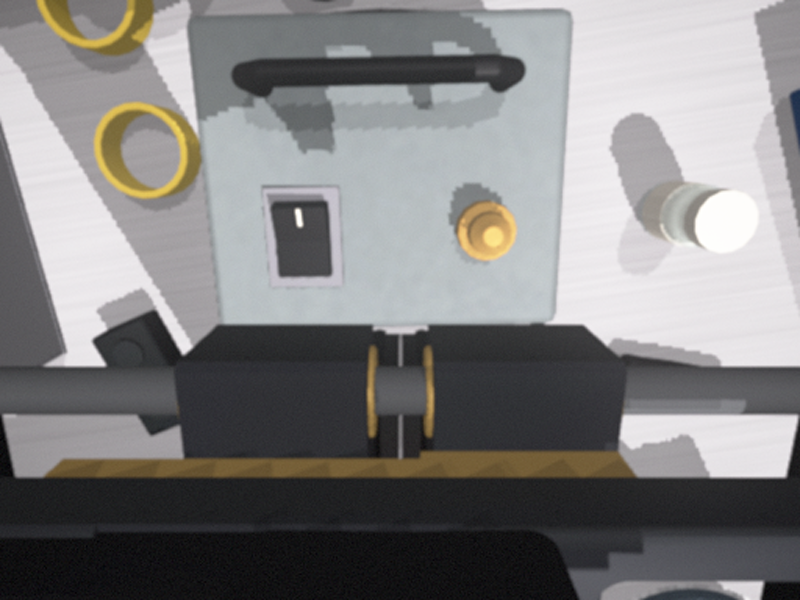

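The wrist view shows the extractor rocker's bezel at about (262–343, 186–288), with the white bar at its far end at (299,218). The nozzle is at (487,231) and the handle is clear.

```bash
python3 - <<'E'
from h import *
s=.64
f=lambda u,v,h:ray('wrist',u*s,v*s,h)
b=[f(*p,.153) for p in((262,186),(340,186),(343,287),(270,288))]; print(np.round(b,4),np.mean(b,0))
print([np.linalg.norm(b[i]-b[(i+1)%4]).round(4) for i in range(4)])
c=[f(*p,.15) for p in((190,18),(571,11),(555,320),(220,324))]; print(np.round(c,4),[np.linalg.norm(c[i]-c[(i+1)%4]).round(4) for i in range(4)])
y=c[0]-c[1]; print(np.degrees(np.arctan2(-y[0],y[1]))); y=c[3]-c[2]; print(np.degrees(np.arctan2(-y[0],y[1])))
print('nozzle',f(487,240,.165)); print('bar',f(299,218,.16))
P=cloud('wrist'); print('top z',np.nanmedian(P[170:195,230:280,2]))
E
```

```text
[[0.5743 0.2877 0.153 ]
 [0.5676 0.2461 0.153 ]
 [0.5121 0.255  0.153 ]
 [0.5181 0.2959 0.153 ]] [0.54300955 0.27117232 0.153     ]
[np.float64(0.0421), np.float64(0.0563), np.float64(0.0414), np.float64(0.0568)]
[[0.6614 0.3057 0.15  ]
 [0.6343 0.1154 0.15  ]
 [0.4722 0.137  0.15  ]
 [0.5008 0.3304 0.15  ]] [np.float64(0.1922), np.float64(0.1635), np.float64(0.1955), np.float64(0.1624)]
-8.112147866003369
-8.410699658785857
nozzle [0.52805996 0.17292575 0.165     ]
bar [0.55483561 0.27004612 0.16      ]
top z 0.14949065762712502
```

```bash
python3 -m creep '[[1,[2.4,2.3,0],[0,0,0]],[1,[4.7,4.6,0],[0,0,1]],[1,[4.7,4.6,-3],[0,0,1]],[1,[4.7,4.6,-6],[0,0,1]],[1,[4.7,4.6,-9],[0,0,1]],[1,[4.7,4.6,-9.5],[0,0,1]],[1,[4.7,4.6,-9.5],[0,0,1]],[1,[4.7,4.6,-9.5],[0,0,1]]]'
```

```text
time_s: 2.98
ee_pos: [0.5602, 0.2688, 0.179]
orientation: [-0.158, -2.148, 2.147]
force: [-0.3, -0.1, 0.4]
width: 0.0003
```

```bash
python3 -m creep '[[1,[-0.2,0,-0.3],[0,0,0]],[1,[-0.2,0,-0.6],[0,0,0]],[1,[-0.2,0,-0.9],[0,0,0]],[1,[-0.2,0,-1.2],[0,0,0]],[1,[-0.2,0,-1.4],[0,0,0]],[1,[-0.2,0,-1.6],[0,0,0]],[1,[-0.2,0,-1.8],[0,0,0]],[1,[-0.2,0,-1.8],[0,0,0]]]'
```

```text
time_s: 3.65
ee_pos: [0.5585, 0.2699, 0.1602]
orientation: [-0.158, -2.15, 2.148]
force: [1.5, -1.2, 3.7]
width: 0.0004
```

```bash
python3 -m creep '[[1,[0,0,-0.1],[0,0,0]],[1,[0,0,-0.2],[0,0,0]],[1,[0,0,-0.3],[0,0,0]],[1,[0,0,-0.3],[0,0,0]]]'
python3 -m creep '[[1,[0,0,-0.05],[0,0,0]],[1,[0,0,-0.1],[0,0,0]],[1,[0,0,-0.1],[0,0,0]]]'
```

```text
time_s: 3.98
ee_pos: [0.5576, 0.2701, 0.1572]
orientation: [-0.156, -2.149, 2.147]
force: [1.8, 0.0, 6.8]
width: 0.0006
time_s: 4.23
ee_pos: [0.5577, 0.2701, 0.1571]
orientation: [-0.156, -2.149, 2.148]
force: [1.7, -1.3, 10.3]
width: 0.0007
```

```bash
python3 -m creep '[[1,[0,0,-0.1],[0,0,0]],[1,[0,0,-0.15],[0,0,0]],[1,[0,0,-0.15],[0,0,0]]]'
python3 -m creep '[[1,[0,0,1],[0,0,0]],[1,[0,0,4],[0,0,0]],[1,[-4,-4,8],[0,0,0]],[1,[-6,-6,11],[0,0,0]],[1,[-6,-6,11],[0,0,0]],[1,[-6,-6,11],[0,0,0]]]'
python3 - <<'E'
from h import *
cv2.imwrite('pics/w2.png',cv2.resize(shot('wrist')[60:260,80:400],(800,500),interpolation=cv2.INTER_CUBIC))
E
```

```text
time_s: 4.48
ee_pos: [0.5577, 0.2701, 0.157]
orientation: [-0.156, -2.15, 2.148]
force: [-0.2, -1.7, 17.9]
width: 0.0004
time_s: 4.98
ee_pos: [0.4938, 0.2084, 0.2666]
orientation: [-0.154, -2.146, 2.147]
force: [0.2, -0.2, -0.1]
width: 0.0009
```

View pics/w2.png

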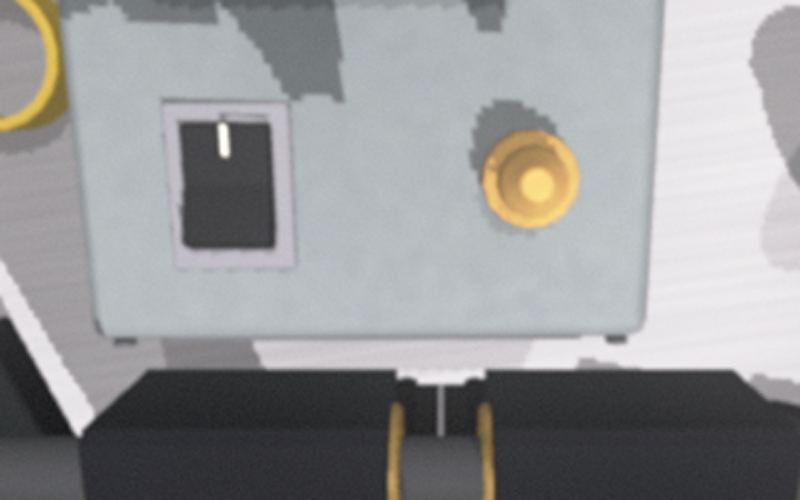

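The rocker's far half now lies down and its near end is raised, and the box hasn't moved visibly. Next is the console.

```bash
python3 - <<'E'
from h import *
P=cloud('wrist'); print('far half',np.nanmedian(P[115:130,160:182,2]),'near half',np.nanmedian(P[138:152,160:182,2]), 'top',np.nanmedian(P[110:150,220:260,2]))
E
python3 -m creep '[[1,[-0.6,-4,0],[0,0,6]],[1,[-1.2,-8,0],[0,0,12]],[1,[-1.8,-12,0],[0,0,18]],[1,[-2.4,-16,0],[0,0,20.5]],[1,[-3,-20,0],[0,0,20.5]],[1,[-3.6,-24,0],[0,0,20.5]],[1,[-4.2,-28,0],[0,0,20.5]],[1,[-4.8,-32,0],[0,0,20.5]]]'
python3 -m creep '[[1,[-0.6,-4,0],[1,-5,0]],[1,[-1.2,-8,0],[2.1,-9.8,0]],[1,[-1.6,-11.8,0],[2.1,-9.8,0]],[1,[-1.6,-11.8,0],[2.1,-9.8,0]],[1,[-1.6,-11.8,0],[2.1,-9.8,0]]]'
python3 - <<'E'
from h import *
s=sense(); print(s['ee_pos'],cv2.Rodrigues(np.array(s['orientation']))[0].round(3),s['force'])
cv2.imwrite('pics/w3.png',cv2.resize(shot('wrist'),(800,600),interpolation=cv2.INTER_CUBIC))
E
```

```text
far half 0.15633829524687773 near half 0.15960471882054728 top 0.14949795871874608
time_s: 5.7
ee_pos: [0.448, -0.111, 0.2622]
orientation: [-0.231, 2.112, -2.106]
force: [1.0, 0.2, -0.3]
width: 0.0006
time_s: 6.12
ee_pos: [0.4325, -0.2298, 0.2623]
orientation: [-0.038, 2.052, -2.008]
force: [-0.1, 0.5, 0.8]
width: 0.0002
[ 0.43251215 -0.22981404  0.26231992] [[-0.963  0.168  0.209]
 [-0.205  0.039 -0.978]
 [-0.173 -0.985 -0.003]] [-0.09610588  0.48996896  0.78424929]
```

View pics/w3.png

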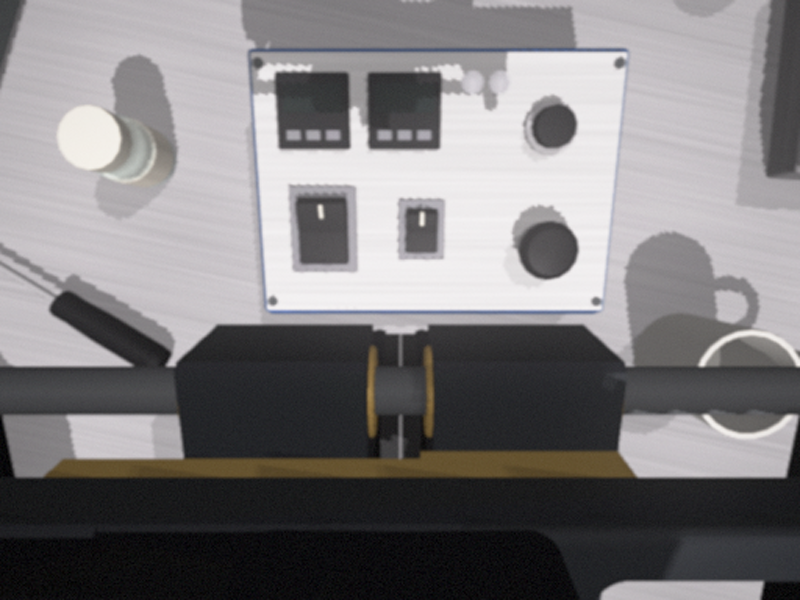

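The wrist view of the console shows the main bezel at (290–356, 186–271), its bar at (320,212), start at (554,127), stop at (549,250) and the lamp rocker at (421,229).

```bash
python3 - <<'E'
from h import *
im,d,K,R,t=load('wrist'); o=-R.T@t; s=.64
P=cloud('wrist')
q=np.concatenate([P[110:170,232:250].reshape(-1,3),P[100:110,240:320].reshape(-1,3),P[120:180,290:320].reshape(-1,3)]); q=q[~np.isnan(q[:,0])]
for _ in range(4):
    c=q.mean(0); n=np.linalg.svd(q-c)[2][2]; n*=np.sign(n[2]); q=q[abs((q-c)@n)<.003]
psi=np.radians(12.2); n0=np.array([-np.sin(.1745)*np.cos(psi),-np.sin(.1745)*np.sin(psi),np.cos(.1745)])
print('fit n',n,'nom',n0,len(q))
def f(u,v,h):
    r=R.T@np.linalg.inv(K)@np.array([u*s,v*s,1.]); p=c+h*n0; return o+r*(n0@(p-o))/(n0@r)
cr=[f(*p,0) for p in((250,50),(628,50),(602,312),(267,312))]; print('corners',np.round(cr,4),[np.linalg.norm(cr[i]-cr[(i+1)%4]).round(4) for i in range(4)])
for a,b in((0,1),(3,2)):
    y=cr[a]-cr[b]; print('yaw',np.degrees(np.arctan2(-y[0],y[1])))
b=[f(*p,.003) for p in((290,186),(354,186),(356,271),(295,271))]; print([np.linalg.norm(b[i]-b[(i+1)%4]).round(4) for i in range(4)])
m=np.mean(b,0)-.003*n0
hsv=im.max(-1); pts=[]
def dark(u,v,w):
    sub=np.zeros(im.shape[:2],np.uint8); sub[int((v-w)*s):int((v+w)*s),int((u-w)*s):int((u+w)*s)]=1
    k=max(cv2.findContours(((hsv<70)&(sub>0)).astype(np.uint8),0,1)[0],key=cv2.contourArea); (u,v),r=cv2.minEnclosingCircle(k); return u/s,v/s,r/s
us=dark(554,127,40); st=dark(549,250,40); print(us,st)
S=f(us[0],us[1],.015)-.016*n0; T=f(st[0],st[1],.022)-.024*n0
xs=np.array([np.cos(.1745)*np.cos(psi),np.cos(.1745)*np.sin(psi),np.sin(.1745)])
print('main',m,'start',S,'stop',T,'s-t',np.linalg.norm(S-T))
ee=np.array(sense()['ee_pos'])
print('main press, 15mm up slope, h=18mm',m+.015*xs+.018*n0,'shift cm',(m+.015*xs+.018*n0-ee)*100)
print('start press h=20mm',S+.02*n0); print('n0',n0)
E
```

```text
fit n [-0.16911276 -0.03592295  0.98494183] nom [-0.1696948  -0.03668931  0.98481347] 3667
corners [[ 0.5748 -0.1009  0.0948]
 [ 0.6254 -0.3389  0.0946]
 [ 0.456  -0.3754  0.0641]
 [ 0.4049 -0.1368  0.0642]] [np.float64(0.2432), np.float64(0.176), np.float64(0.2441), np.float64(0.1763)]
yaw 12.004643229180832
yaw 12.083707604920292
[np.float64(0.0435), np.float64(0.0591), np.float64(0.0432), np.float64(0.0591)]
(535.15625, 125.0, 1.7470844089984894) (539.0625, 275.0, 0.000156249996052793)
main [ 0.47272267 -0.16743133  0.07470078] start [ 0.5677758  -0.28937765  0.085521  ] stop [ 0.47653871 -0.31611228  0.06778837] s-t 0.09671293761913319
main press, 15mm up slope, h=18mm [ 0.48410675 -0.16497001  0.09503166] shift cm [  5.16269553   6.29469306 -16.72909984]
start press h=20mm [ 0.5643819  -0.29011144  0.10521727]
n0 [-0.1696948  -0.03668931  0.98481347]
```

```bash
python3 -m creep '[[1,[2,2.5,-2],[0,0,0]],[1,[4,5,-4],[0,0,0]],[1,[5,6.3,-7],[0,0,0]],[1,[5,6.3,-10],[0,0,0]],[1,[5,6.3,-13],[0,0,0]],[1,[5.1,6.3,-15.5],[0,0,0]],[1,[5.1,6.3,-16.2],[0,0,0]],[1,[5.1,6.3,-16.2],[0,0,0]]]'
python3 - <<'E'
from h import *
im,d,K,R,t=load('wrist'); o=-R.T@t; s=.64
n0=np.array([-.1697,-.0367,.9848]); c=np.array([0.47272267,-0.16743133,0.07470078])
def f(u,v,h):
    r=R.T@np.linalg.inv(K)@np.array([u*s,v*s,1.]); p=c+h*n0; return o+r*(n0@(p-o))/(n0@r)
S=f(554,126,.016)-.016*n0; T=f(549,249,.024)-.024*n0
print('start',S,'collar-based',f(549,130,.004)-.004*n0,'stop',T,np.linalg.norm(S-T), 'lamp',f(421,229,.003),np.linalg.norm(f(421,229,.003)-c),'press h20',S+.02*n0)
E
```

```text
time_s: 6.83
ee_pos: [0.4826, -0.1621, 0.0997]
orientation: [-0.049, 2.052, -2.004]
force: [0.1, -0.1, -0.3]
width: 0.0004
start [ 0.56941454 -0.30105476  0.08638298] collar-based [ 0.56772845 -0.30174501  0.08606671] stop [ 0.49454322 -0.31718696  0.07288002] 0.07777076718494805 lamp [ 0.4865559  -0.23346448  0.07766992] 0.06753184924785541 press h20 [ 0.56602054 -0.30178876  0.10607898]
```

```bash
python3 -m creep '[[1,[0,-0.3,-0.1],[0,0,0]],[1,[0.05,-0.3,-0.4],[0,0,0]],[1,[0.1,-0.3,-0.7],[0,0,0]],[1,[0.15,-0.3,-0.9],[0,0,0]],[1,[0.2,-0.3,-1.1],[0,0,0]],[1,[0.2,-0.25,-1.2],[0,0,0]],[1,[0.22,-0.25,-1.3],[0,0,0]],[1,[0.22,-0.25,-1.3],[0,0,0]]]'
python3 -m creep '[[1,[0.02,0,-0.1],[0,0,0]],[1,[0.03,0,-0.2],[0,0,0]],[1,[0.05,0,-0.3],[0,0,0]],[1,[0.05,0,-0.3],[0,0,0]]]'
```

```text
time_s: 7.5
ee_pos: [0.4872, -0.1685, 0.0897]
orientation: [-0.038, 2.042, -2.009]
force: [1.2, -0.6, 4.6]
width: 0.0003
time_s: 7.83
ee_pos: [0.4864, -0.1678, 0.0858]
orientation: [-0.041, 2.045, -2.008]
force: [0.9, 0.3, 3.4]
width: 0.0003
```

```bash
python3 -m creep '[[1,[0.02,0,-0.1],[0,0,0]],[1,[0.03,0,-0.2],[0,0,0]],[1,[0.05,0,-0.25],[0,0,0]],[1,[0.05,0,-0.25],[0,0,0]]]'
python3 -m creep '[[1,[0.01,0,-0.07],[0,0,0]],[1,[0.02,0,-0.14],[0,0,0]],[1,[0.02,0,-0.14],[0,0,0]]]'
```

```text
time_s: 8.17
ee_pos: [0.4868, -0.1677, 0.0847]
orientation: [-0.041, 2.044, -2.008]
force: [-3.3, -0.0, 15.8]
width: 0.0005
time_s: 8.42
ee_pos: [0.4868, -0.1677, 0.0845]
orientation: [-0.041, 2.044, -2.008]
force: [-6.6, 0.5, 27.5]
width: 0.0003
```

```bash
python3 -m creep '[[1,[-0.2,0,1],[0,0,0]],[1,[-0.6,-0.1,4],[0,0,0]],[1,[-2,-2,7],[0,0,0]],[1,[-4,-4,10],[0,0,0]],[1,[-5.4,-6.2,12],[0,0,0]],[1,[-5.4,-8,14],[0,0,0]],[1,[-5.4,-8,14],[0,0,0]],[1,[-5.4,-8,14],[0,0,0]]]'
python3 - <<'E'
from h import *
cv2.imwrite('pics/w4.png',cv2.resize(shot('wrist'),(800,600),interpolation=cv2.INTER_CUBIC))
print(sense()['ee_pos'],sense()['force'])
im,d,K,R,t=load('wrist'); np.save('b.npy',cloud('wrist'))
E
```

```text
time_s: 9.08
ee_pos: [0.4326, -0.2481, 0.2222]
orientation: [-0.04, 2.046, -2.009]
force: [-0.7, -0.6, -0.9]
width: 0.0004
[ 0.43201823 -0.24643845  0.22105135] [-0.77348961  0.36130181 -0.42638956]
```

View pics/w4.png

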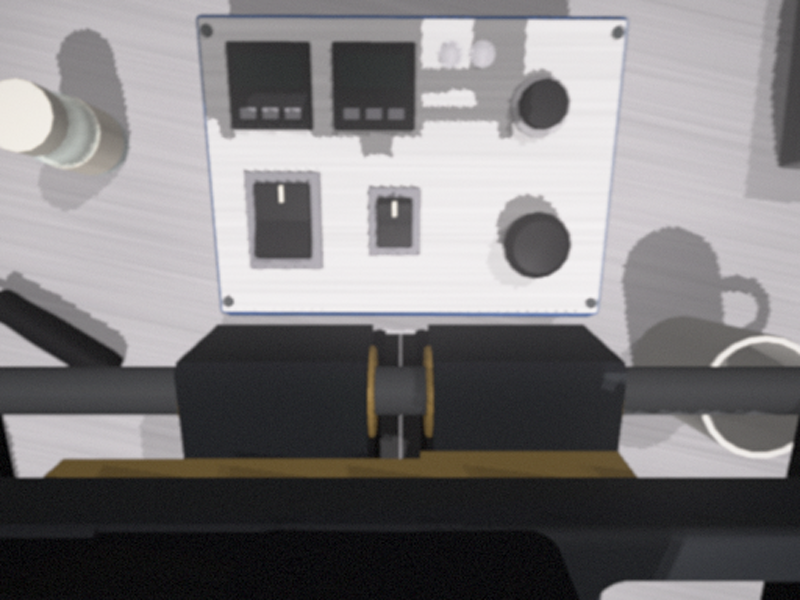

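The main rocker now lies with its far end in (bar at 281,193, near half lit), and the lamp rocker is unchanged. Start is at (544,103). I'll check the heights, whether the console moved, and where start is.

```bash
python3 - <<'E'
from h import *
im,d,K,R,t=load('wrist'); o=-R.T@t; s=.64; P=np.load('b.npy')
n0=np.array([-.1697,-.0367,.9848]); c=np.array([0.47272267,-0.16743133,0.07470078])
H=(P-c)@n0*1000
g=lambda u0,u1,v0,v1:np.nanmedian(H[int(v0*s):int(v1*s),int(u0*s):int(u1*s)]).round(1)
print('panel',g(330,360,180,250),'far rows',[g(262,302,v,v+6) for v in range(184,256,8)],'start top',g(535,553,95,112),'lamp far/near',g(384,405,205,213),g(384,405,235,243))
def f(u,v,h):
    r=R.T@np.linalg.inv(K)@np.array([u*s,v*s,1.]); p=c+h*n0; return o+r*(n0@(p-o))/(n0@r)
S=f(544,103,.016)-.016*n0; print('start',S,'corners',f(198,17,0),f(627,18,0),f(598,314,0),f(222,313,0))
ee=np.array([.432,-.2464,.221]); print('shift to h=20mm cm',(S+.02*n0-ee)*100)
E
```

```text
panel 0.0 far rows [np.float64(6.7), np.float64(6.8), np.float64(6.6), np.float64(6.7), np.float64(6.8), np.float64(8.4), np.float64(10.0), np.float64(11.7), np.float64(13.4)] start top 16.0 lamp far/near 10.5 6.8
start [ 0.56934859 -0.30149555  0.08635519] corners [ 0.57387173 -0.10145575  0.09458939] [ 0.62480804 -0.33865498  0.09452712] [ 0.45644365 -0.37546139  0.06414305] [ 0.40530695 -0.13661886  0.06423203]
shift to h=20mm cm [ 13.39545868  -5.58295461 -11.49488116]
```

```bash
python3 -m creep '[[1,[4,-1.7,0],[0,0,0]],[1,[7.5,-3,0],[0,0,0]],[1,[11,-4.5,-1],[0,0,0]],[1,[13.2,-5.6,-3],[0,0,0]],[1,[13.2,-5.6,-6.5],[0,0,0]],[1,[13.2,-5.6,-10],[0,0,0]],[1,[13.3,-5.6,-11],[0,0,0]],[1,[13.3,-5.6,-11],[0,0,0]]]'
python3 -m creep '[[1,[0,0,0],[0,0,0]]]'
```

```text
time_s: 9.8
ee_pos: [0.5631, -0.2993, 0.1065]
orientation: [-0.051, 2.06, -2.002]
force: [0.6, 0.4, -0.7]
width: 0.0001
time_s: 9.88
ee_pos: [0.5657, -0.3022, 0.111]
orientation: [-0.044, 2.049, -2.006]
force: [-0.2, 0.6, 0.3]
width: 0.0002
```

```bash
python3 -m creep '[[1,[0.07,0,-0.4],[0,0,0]],[1,[0.14,0,-0.8],[0,0,0]],[1,[0.19,0,-1.1],[0,0,0]],[1,[0.22,0,-1.3],[0,0,0]],[1,[0.26,0.05,-1.5],[0,0,0]],[1,[0.28,0.05,-1.6],[0,0,0]],[1,[0.29,0.05,-1.7],[0,0,0]],[1,[0.29,0.05,-1.7],[0,0,0]]]'
python3 -m creep '[[1,[0,0,-0.05],[0,0,0]],[1,[0,0,-0.05],[0,0,0]],[1,[0,0,-0.05],[0,0,0]]]'
```

```text
time_s: 10.55
ee_pos: [0.57, -0.3042, 0.0974]
orientation: [-0.039, 2.041, -2.01]
force: [-2.4, 0.1, 11.0]
width: 0.0005
time_s: 10.8
ee_pos: [0.57, -0.3042, 0.0974]
orientation: [-0.038, 2.041, -2.01]
force: [-3.6, 0.7, 13.3]
width: 0.0003
```

```bash
python3 -m creep '[[1,[0,0,-0.06],[0,0,0]],[1,[0,0,-0.06],[0,0,0]],[1,[0,0,-0.06],[0,0,0]]]'
python3 -m creep '[[1,[-0.1,0,0.7],[0,0,0]],[1,[-0.3,0,2],[0,0,0]],[1,[-0.9,0,5],[0,0,0]],[1,[-4,1,8],[0,0,0]],[1,[-8,3,11],[0,0,0]],[1,[-11,4.5,13],[0,0,0]],[1,[-13.5,5.5,13],[0,0,0]],[1,[-13.5,5.5,13],[0,0,0]]]'
python3 - <<'E'
from h import *
import time
sense();m=shot('wrist'); cv2.imwrite('pics/w5.png',cv2.resize(m,(640,480)))
a=shot('top'); cv2.imwrite('pics/top5.png',cv2.resize(a,(800,600),interpolation=cv2.INTER_CUBIC))
s=sense(); print(s['time_s'],s['ee_pos'],s['force'])
E
```

```text
time_s: 11.05
ee_pos: [0.57, -0.3042, 0.0973]
orientation: [-0.038, 2.041, -2.01]
force: [-3.6, 1.1, 15.6]
width: 0.0004
time_s: 11.72
ee_pos: [0.4277, -0.2426, 0.2246]
orientation: [-0.047, 2.054, -2.004]
force: [-0.9, -0.1, -0.3]
width: 0.0005
11.8167 [ 0.43284387 -0.24733541  0.22478709] [ 0.54177905 -0.55918839 -0.11670213]
```

View pics/w5.png

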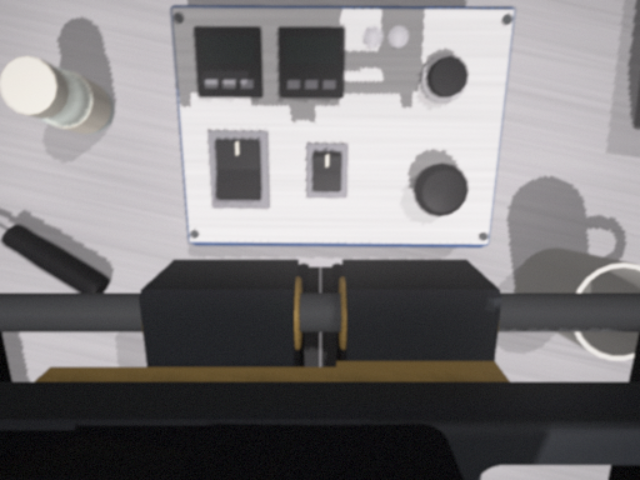

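View pics/top5.png

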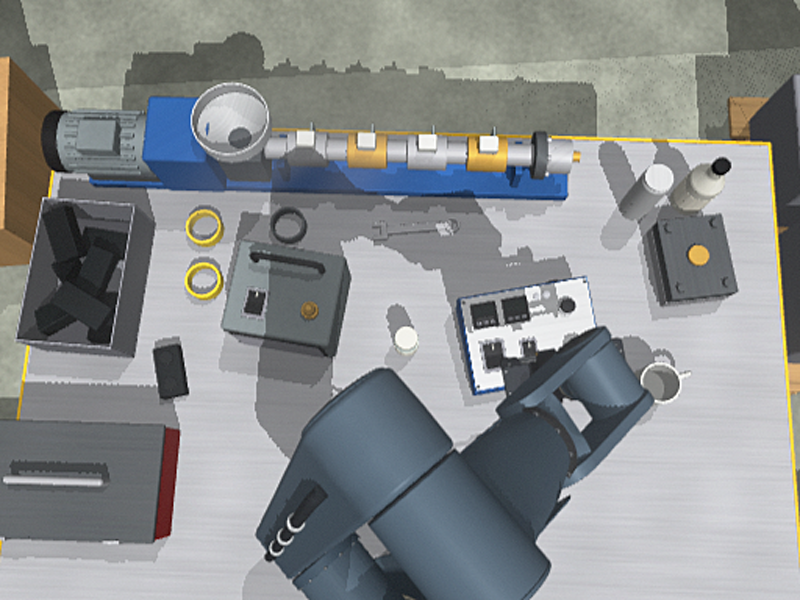

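```bash
python3 - <<'E'
from h import *
P=cloud('wrist'); s=.8
n0=np.array([-.1697,-.0367,.9848]); c=np.array([0.47272267,-0.16743133,0.07470078]); H=(P-c)@n0*1000
g=lambda u0,u1,v0,v1:np.nanmedian(H[int(v0*s):int(v1*s),int(u0*s):int(u1*s)]).round(1)
print('panel',g(280,300,140,190),'main',[g(222,255,v,v+6) for v in range(143,195,8)],'start',g(440,452,70,84),'stop',g(430,450,178,200),'lamp far/near',g(318,336,158,164),g(318,336,180,186))
close_job()
E
```

```text
panel -0.0 main [np.float64(6.7), np.float64(6.8), np.float64(6.7), np.float64(6.8), np.float64(8.9), np.float64(11.1), np.float64(13.1)] start 16.0 stop 25.1 lamp far/near 10.8 6.6
the job is handed in; nothing more can be done
```

I switched on the extractor, then the console's main rocker, then pressed, held and released the start button. I handed the job in at about 12 s, with the arm clear of everything.

| Control | At the end of the press | Last check |
|---|---|---|
| Extractor rocker | solid stop at 18 N | far half 6.8 mm above the top (6.5 expected) |
| Main rocker | solid stop at 28 N | far half level at 6.7 mm (6.5 expected) |
| Start button | held rigid for about 0.6 s at 11–16 N | back out at 16.0 mm |

- **Start depth:** the tool read 10.8 mm above the panel with the button in, against 10 mm nominal. It read 0.8 mm high on the main rocker's stop too, so I took the button as fully in.
- **Not pressed:** the lamp rocker is still off. The stop mushroom read 25.1 mm against 26 nominal. I had no earlier depth reading to compare, but the tool came no closer to it than the start button.
- **Nothing moved:** the console's corners agreed to within about 1 mm before and after the main press. In the final top view, the extractor and the loose objects in view look where they started. The arm covers the screwdriver there, but nothing came near it.

No check failed.

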